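# Mix the violet paint on the touch mixer

### The job

Get the violet paint mixed for the brick model: first fit the round rubber cup head onto the pin of the touch mixer so that it sits fully home, and let go of it; then take the violet bottle out of the rack, stand it upright in the cup and press it all the way down against the mixer's spring. Finish while still holding the violet bottle pressed fully down with the gripper (do not let go, and push only on the bottle), and leave the other bottles, the flat platter head, the brush jar, the brick car and the palette where they are.

Things in the scene. Friction and masses are not known exactly. Their poses are not given: they have to be found in the camera images.
- mixer: Touch mixer, fixed: white housing 140 x 108 mm and 60 mm high on a grey 146 x 114 mm foot (front with dial and red switch on its -x side), its centre at the origin on the work surface. On its top, 12 mm towards its +x from the origin, a round grey boss and above it a sprung aluminium drive plate 44 mm across with a steel centre pin.
- mixer_drive (a joint): How far the mixer's drive plate is pressed down: 0 at the top (rest) to 0.008 m at the bottom stop. A spring pushes it up: about 6 N at the top, 14 N at the bottom (the plate with cup and bottle weighs about 3 N of that). The mixer runs only while it is pressed right down; when released it springs back.
- drive_seat (a point): Centre of the top face of the drive plate (84 mm above the work surface at rest), z up, moves with the plate. The steel pin stands on it: 16 mm diameter, 12 mm tall, with a tapered tip. The cup head's underside rests on this face.
- cup_head: Cup head, loose, standing upright on the table at the start: black rubber cup on a grey hub, 36 mm tall, round. Hub 48 mm diameter for the lowest 14 mm with a 19 mm wide, 14 mm deep hole in its underside for the mixer's pin; above it the cup, 56 mm outside diameter from 14 to 36 mm height. 80 to 125 g. Origin: centre of the underside, z up; its yaw does not matter.
- cup_floor (a point): Centre of the inner floor of the cup, 18 mm above the head's underside. The cup is open upwards, 40 mm inside diameter and 18 mm deep.
- violet_bottle: Dropper paint bottle with a violet body, loose, standing upright in a hole of the rack: 36 mm diameter body to 58 mm height with a 4 mm chamfer at the foot and a white paper band, shoulder to 64 mm, white tapered cap (21 mm wide at its foot) to 88 mm. 50 to 100 g. Origin: centre of its underside, z up.
- rack: Wooden paint rack, fixed: block 64 x 226 x 18 mm, origin at the centre of its underside, long side along its y. Four 40 mm wide, 14 mm deep holes at y = -84, -28, 28 and 84 mm hold the four bottles, in any order; the bottles' undersides stand 4 mm above the work surface.
- orange_bottle: Dropper paint bottle with a body in orange, the same shape and size as violet_bottle, about 70 g; a bystander, to stay in its hole of the rack. Origin: centre of its underside, z up.
- yellow_bottle: Dropper paint bottle with a body in yellow, the same shape and size as violet_bottle, about 70 g; a bystander, to stay in its hole of the rack. Origin: centre of its underside, z up.
- grey_bottle: Dropper paint bottle with a body in dark grey, the same shape and size as violet_bottle, about 70 g; a bystander, to stay in its hole of the rack. Origin: centre of its underside, z up.
- platter_head: Flat platter head for the same mixer, a bystander: black rubber disc 72 mm diameter, 10 mm thick with small grey dots on a grey hub 48 mm wide and 14 mm high; 24 mm tall, loose on the table. Origin: centre of its underside.
- brush_jar: Glass jar, 72 mm wide and 85 mm tall, with three paint brushes sticking up to about 180 mm; a loose bystander. Origin: centre of its underside.
- brick_car: Small car built of dark grey, violet and orange toy bricks, 80 x 50 x 52 mm; a loose bystander. Origin: under its centre, on the table.
- palette: White ceramic paint palette, 100 x 140 x 12 mm, six coloured wells; a loose bystander. Origin: centre of its underside.
There are look-alikes about, which are no part of the job. Leave any green look-alike of the cup_head alone.

How it is judged:
By the outcome, as a careful person would: the job done as asked, in the order asked, and still so for the second after the job is handed in, while the arm keeps its last pose, push and grip.
It also fails if it takes over 50 s, if anything falls off the work surface, if the arm or the gripper's body presses on something with over 40 N, if the wrist force passes 120 N, or if a joint passes its speed limit or range.

### The arm

A 6-joint arm with a two-finger parallel gripper is mounted at the origin on the work surface. World frame = base frame: x ahead of the robot, y to its left, z up, the work surface at z = 0. Lengths are in m, angles in rad, forces in N, time in s.
With the tool pointing down it reaches from about 0.35 to 0.975 m from the base axis. Payload 4.9 kg.
Tool frame: the origin (TCP) lies between the finger pads; the fingertips stand 14 mm ahead of it and the grasp point (between the pads) lies 5 mm behind it (manip.tcp_to_tips is the distance from the TCP to the fingertips, in m); z points along the fingers, y is the line along which they close (so a half turn about z gives the same grasp; the last joint's range is limited). The gripper opens to 85 mm and grips with 20 to 120 N. Pads are 22 mm wide; open, the fingers measure 114 mm over their backs; the gripper's body (76 mm by 85 mm) begins 54 mm behind the grasp point. The pads swing forward as they close: fully open they stand 13 mm farther back than shut.
Start: joints at [1.197, 0.053, 1.613, -0, 1.476, -0.119], TCP at [0.158, 0.605, 0.245] pointing down, gripper open.
Joint ranges: [-3.01, 3.01], [-1.01, 2.22], [0.06, 2.58], [-1.02, 4.17], [0.09, 2.62], [-3.14, 3.14]. Speed limits (rad/s): [2.57, 2.57, 3.14, 3.14, 3.14, 3.14].

### API

Orientations are given as a unit quaternion [w, x, y, z].
In Python, from plant import manip gives the robot as it stands.
- The arm moves only by the tool servo_tool, never from a script. Its argument "moves" is a list that holds one entry, the list of rows, each a list of 7 numbers: the shift along the tool's x, y, z in mm, then the turn, a rotation vector about the tool's x, y, z in degrees, then the finger opening in mm, from 0 to 85.4. In form: [[[x, y, z, ax, ay, az, fingers], ...]]. A call has 1 to 12 rows; each row shifts and turns the commanded pose from where the row before left it, along the tool's axes as they then stand; what a row does not reach is not made up. A row lasts 1/8 s, in which the tool goes at most 62.5 mm and 10.7 degrees, less where a joint would pass 70% of its speed; a pose out of reach is approached as far as the arm can. A call with a gripper value outside its range is refused whole. The fingers move at their own pace and stop on an object; the grip force is fixed at half the most. Time passes only in rows, so rows that do not move let the fingers close. It gives the time, the measured TCP pose, the force, the opening and the grip force at its end, in the units of the state.
- manip.state(): the state, without advancing time (a new reading comes with each control period).
- manip.grab_frame(name): name is "side" or "top" or "wrist"; returns a dict with "image" (480x640x3 uint8, blue, green, red), "mtx" (3x3 intrinsics, pixels), "dist_coeffs" ([k1, k2, p1, p2, k3] as OpenCV has them; the pictures are not rectified), "eye" and "rotation" of the camera in the world. Camera axes: x right, y down, z forward; pixel columns grow to the right and rows downward; lengths in m; the calibration is good to about 2 mm. A picture is of the moment at which its call begins. There is no depth.
- manip.job_done(): hands the job in; it is judged then, once.
The state is a dict: "time": time; "joint_pos": joint angles; "joint_vel": joint speeds; "joint_efforts": joint torques, N m; "tool_pos": TCP position; "tool_rot": TCP orientation; "contact_force": force on the tool from outside, world axes, zero at the start; "ft_torque": the same for the moment, N m; "gripper_width": opening from 0.0 (shut) to 1.0 (fully open); "grasp_force": force on a finger pad.
Only numpy, scipy, OpenCV 4.12 (cv2) and the standard library are available. Lean on these libraries where they do the work, as an engineer would, in place of code of your own. Each camera call takes 0.05 s, during which the arm holds its last target. There are 200 camera calls.

## Working session

There is one attempt and no reset: what is moved stays moved. The work goes in short steps, Python scripts to look and compute and a tool call to move; the robot and the scene stay as the last step left them, time stands still between calls to the robot, and variables do not carry over. Pictures are saved under pics/ and viewed, at most 10 in all, crops included, and the job is handed in when it is done.

Besides the shell and the picture viewer there is one more tool, called after "Request:" by a JSON object that holds its "name" and its "arguments". servo_tool: Moves the arm, as the interface text tells. Its arguments: {"type":"object","properties":{"moves":{"type":"array"}},"required":["moves"]}

```bash
mkdir -p pics; ls
cat > h.py <<'E'
import numpy as np, cv2
from plant import manip
def grab(n,save=None):
    f=manip.grab_frame(n)
    if save: cv2.imwrite('pics/'+save,f['image'])
    return f
def ray(f,uv):
    p=cv2.undistortPoints(np.array([[uv]],float),np.array(f['mtx'],float),np.array(f['dist_coeffs'],float))[0,0]
    d=np.array(f['rotation'])@np.array([p[0],p[1],1.]); return np.array(f['eye'],float),d
def onz(f,uv,z):
    e,d=ray(f,uv); return e+d*(z-e[2])/d[2]
def proj(f,P):
    R=np.array(f['rotation']);t=-R.T@np.array(f['eye'])
    return cv2.projectPoints(np.array(P,float).reshape(-1,3),cv2.Rodrigues(R.T)[0],t,np.array(f['mtx'],float),np.array(f['dist_coeffs'],float))[0].reshape(-1,2)
E
python3 - <<'E'
from h import *
s=manip.state(); print({k:np.round(v,3) for k,v in s.items()}, manip.tcp_to_tips)
for n in ("top","side"):
    f=grab(n,n+'0.png'); print(n,np.round(f['eye'],3),np.round(f['rotation'],2).tolist())
E
```

```text
pics
{'time': np.float64(0.0), 'joint_pos': array([ 1.197,  0.053,  1.614, -0.   ,  1.476, -0.119]), 'joint_vel': array([ 0.   ,  0.001, -0.001,  0.002, -0.002,  0.   ]), 'joint_efforts': array([ 1.0000e-03, -3.9369e+01, -3.7017e+01, -0.0000e+00,  7.0000e-03,
        0.0000e+00]), 'tool_pos': array([0.157, 0.604, 0.244]), 'tool_rot': array([-0.   ,  0.127,  0.992, -0.001]), 'contact_force': array([-0.495, -0.156,  0.55 ]), 'ft_torque': array([-0.023,  0.006,  0.033]), 'grasp_force': np.float64(0.0), 'gripper_width': np.float64(1.001)} 0.014
top [ 0.505 -0.006  1.174] [-0.04, 0.71, -0.71, 0.05]
side [0.132 0.833 0.793] [0.11, -0.25, 0.86, -0.44]
```

```bash
python3 - <<'E'
s=open('h.py').read()
s=s.replace("    return f\n","    f['rotation']=Rotation.from_quat(np.roll(np.array(f['rotation'],float),-1)).as_matrix()\n    return f\n",1).replace("import numpy as np, cv2","import numpy as np, cv2\nfrom scipy.spatial.transform import Rotation")
open('h.py','w').write(s)
E
cat h.py | head -9
```

```text
import numpy as np, cv2
from scipy.spatial.transform import Rotation
from plant import manip
def grab(n,save=None):
    f=manip.grab_frame(n)
    if save: cv2.imwrite('pics/'+save,f['image'])
    f['rotation']=Rotation.from_quat(np.roll(np.array(f['rotation'],float),-1)).as_matrix()
    return f
def ray(f,uv):
```

View pics/top0.png

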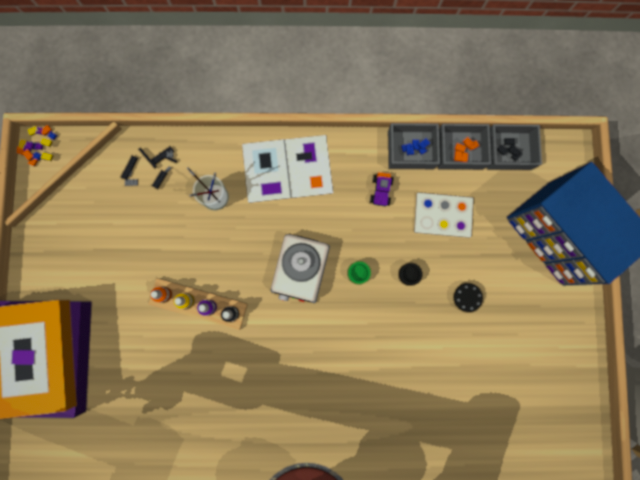

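View pics/side0.png

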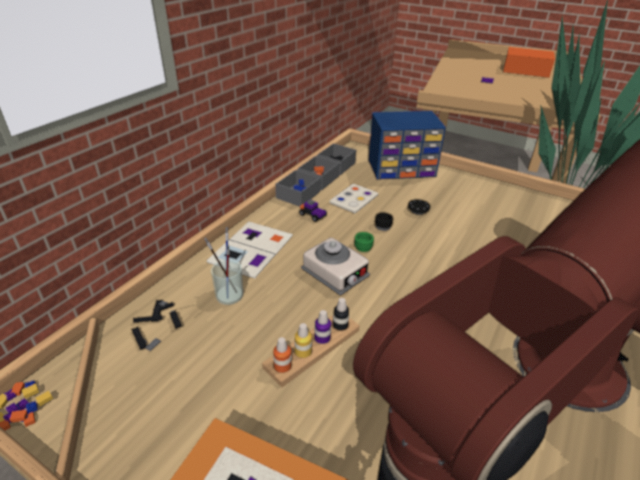

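Run:
```python
from h import *
f=grab('top'); g=grab('side'); a=f['image']
print('tcp top',proj(f,[.157,.604,.244]),'base',proj(f,[[0,0,0],[.35,0,0]]))
for n,uv,z in [('black',(410,273),.036),('green',(359,272),.036),('platter',(468,297),.024),('drivepin',(301,262),.09),('jar',(208,192),.0),('violetcap',(205,308),.092),('car',(382,188),.03),('rackR',(242,327),.018),('rackL',(157,280),.018)]:
    P=onz(f,uv,z); print(n,P.round(3),proj(g,P).round(0))
c=np.hstack([cv2.resize(a[225:325,340:500],None,fx=5,fy=5,interpolation=cv2.INTER_CUBIC)]);
d=cv2.resize(a[225:335,140:335],None,fx=4,fy=4,interpolation=cv2.INTER_CUBIC)
e=np.zeros((600,800,3),np.uint8); 
c=cv2.resize(a[240:315,340:495],(620,300),interpolation=cv2.INTER_CUBIC); e[:300,:620]=c
d=cv2.resize(a[225:335,140:340],(545,300),interpolation=cv2.INTER_CUBIC); e[300:,:545]=d
cv2.imwrite('pics/crop1.png',e)
```

```text
tcp top [[-18.6131715  481.54287342]] base [[306.36023689 513.37467128]
 [306.8221193  360.19137982]]
black [ 0.557 -0.244  0.036] [[383. 217.]]
green [ 0.559 -0.123  0.036] [[364. 237.]]
platter [ 0.5   -0.385  0.024] [[419. 205.]]
drivepin [0.579 0.013 0.09 ] [[334. 244.]]
jar [0.759 0.247 0.   ] [[221. 298.]]
violetcap [0.476 0.227 0.092] [[325. 311.]]
car [ 0.764 -0.182  0.03 ] [[313. 207.]]
rackR [0.429 0.154 0.018] [[358. 322.]]
rackL [0.54  0.359 0.018] [[264. 363.]]
```

View pics/crop1.png

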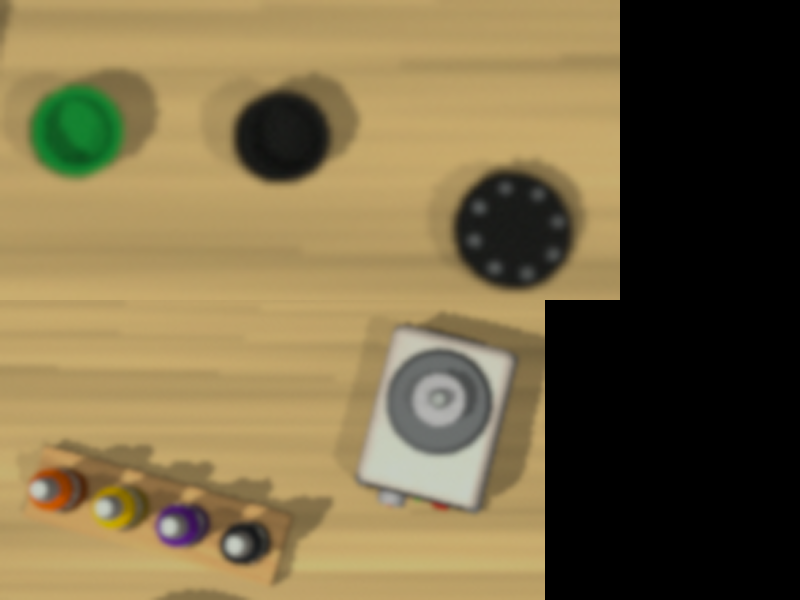

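```bash
cat >> h.py <<'E'
def st():
    s=manip.state(); R=Rotation.from_quat(np.roll(s['tool_rot'],-1)).as_matrix()
    print('t',round(float(s['time']),2),'tcp',s['tool_pos'].round(4),'x',R[:,0].round(3),'y',R[:,1].round(3),'z',R[:,2].round(3),'F',np.round(s['contact_force'],1),'w',round(float(s['gripper_width'])*85.4,1),'g',round(float(s['grasp_force']),1),'j',s['joint_pos'].round(2))
    return s,R
def rel(P):
    s,R=st(); print('tool mm',(R.T@(np.array(P)-s['tool_pos'])*1000).round(1))
E
python3 - <<'E'
from h import *
s,R=st(); w=grab('wrist'); print(w['mtx'])
print('cam in tool',R.T@(w['eye']-s['tool_pos']), (R.T@w['rotation']).round(3))
rel([.476,.227,.26])
E
```

```text
t 0.2 tcp [0.1574 0.6045 0.2445] x [-0.968  0.252  0.   ] y [ 0.252  0.968 -0.001] z [-0.    -0.001 -1.   ] F [0.7 0.5 0.5] w 85.3 g 0.0 j [ 1.2   0.05  1.61  0.    1.48 -0.12]
[[374.62009776   0.         323.77472809]
 [  0.         374.62009776 237.57841499]
 [  0.           0.           1.        ]]
cam in tool [ 0.07331039  0.00117929 -0.12748175] [[ 0.001 -0.957 -0.288]
 [ 1.     0.001  0.   ]
 [-0.    -0.288  0.957]]
t 0.25 tcp [0.1574 0.6046 0.2447] x [-0.968  0.252  0.   ] y [ 0.252  0.968 -0.001] z [-0.    -0.001 -1.   ] F [-0.6 -0.3 -0.2] w 85.2 g 0.0 j [ 1.2   0.05  1.61 -0.    1.48 -0.12]
tool mm [-403.4 -285.1  -15.1]
```

Request:
{"name": "servo_tool", "arguments": {"moves": [[[-40, -28, -2, 0, 0, 0, 85], [-40, -28, -2, 0, 0, 0, 85], [-40, -28, -2, 0, 0, 0, 85], [-40, -28, -2, 0, 0, 0, 85], [-40, -28, -2, 0, 0, 0, 85], [-40, -28, -1, 0, 0, 0, 85], [-40, -28, -1, 0, 0, 0, 85], [-40, -28, -1, 0, 0, 0, 85], [-40, -28, -1, 0, 0, 0, 85], [-43, -33, -1, 0, 0, 0, 85]]]}}

```text
time: 1.5
tool_pos: [0.4765, 0.2262, 0.2604]
tool_rot: [0.0, 0.127, 0.992, 0.0]
contact_force: [0.7, 0.0, -0.2]
gripper_width: 0.995
grasp_force: 0.0
```

Request:
{"name": "servo_tool", "arguments": {"moves": [[[0, 0, 0, 0, 0, 10, 85], [0, 0, 0, 0, 0, 10, 85], [0, 0, 0, 0, 0, 10, 85], [0, 0, 0, 0, 0, 10, 85], [0, 0, 0, 0, 0, 10, 85], [0, 0, 0, 0, 0, 10, 85], [0, 0, 0, 0, 0, 10, 85], [0, 0, 0, 0, 0, 10, 85], [0, 0, 0, 0, 0, 10, 85], [0, 0, 0, 0, 0, 0, 85]]]}}

```text
time: 2.75
tool_pos: [0.4756, 0.2274, 0.2602]
tool_rot: [-0.0, 0.791, 0.612, -0.0]
contact_force: [0.4, 0.1, 0.4]
gripper_width: 1.0
grasp_force: 0.0
```

Run:
```python
from h import *
st(); w=grab('wrist','w1.png'); np.savez('w1.npz',**w)
```

```text
t 2.75 tcp [0.4756 0.2274 0.2602] x [ 0.25   0.968 -0.   ] y [ 0.968 -0.25  -0.   ] z [-0. -0. -1.] F [0.4 0.1 0.4] w 85.4 g 0.0 j [ 0.3  -0.19  1.82 -0.    1.51  0.56]
```

View pics/w1.png

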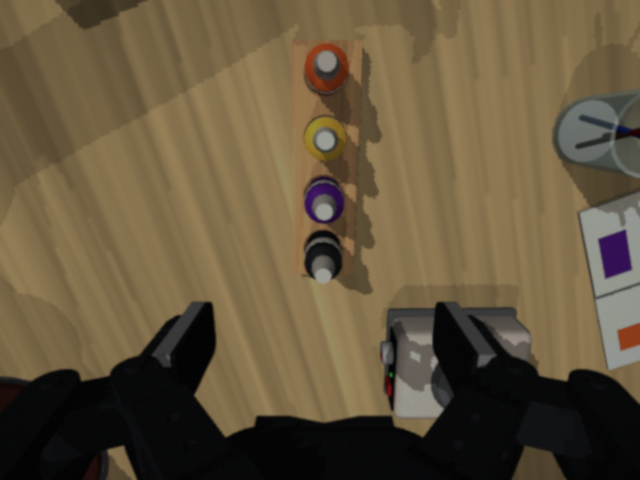

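Run:
```python
from h import *
w=dict(np.load('w1.npz')); f=grab('top')
def caps(f,box,smax,vmin):
    x0,y0,x1,y1=box; h=cv2.cvtColor(f['image'][y0:y1,x0:x1],cv2.COLOR_BGR2HSV)
    m=((h[...,1]<smax)&(h[...,2]>vmin)).astype(np.uint8)
    n,l,s,c=cv2.connectedComponentsWithStats(m)
    return [(c[i]+[x0,y0],s[i]) for i in range(1,n) if s[i,4]>8]
for nm,F,box in (('w',w,(295,40,362,290)),('t',f,(140,275,250,330))):
    for c,s in caps(F,box,70,110): print(nm,c.round(1),s[2:],onz(F,c,.080).round(4),onz(F,c,.092).round(4))
```

```text
w [326.   60.5] [ 20  20 309] [0.5077 0.3444 0.08  ] [0.5071 0.3427 0.092 ]
w [324.1 139.2] [ 20  22 303] [0.4919 0.289  0.08  ] [0.492  0.2894 0.092 ]
w [323.1 210.5] [ 18  20 255] [0.4767 0.233  0.08  ] [0.4774 0.2356 0.092 ]
w [322.  274.6] [ 16  20 234] [0.4612 0.1771 0.08  ] [0.4625 0.1819 0.092 ]
t [201.4 307.9] [10  9 63] [0.4756 0.2372 0.08  ] [0.476  0.2345 0.092 ]
t [225.8 314.6] [ 9  8 57] [0.4609 0.182  0.08  ] [0.4614 0.1799 0.092 ]
```

Request:
{"name": "servo_tool", "arguments": {"moves": [[[-51, 31, 0, 0, 0, 0, 85], [-51, 31, 0, 0, 0, 0, 85], [-51, 31, 0, 0, 0, 0, 85], [-51, 31, 0, 0, 0, 0, 85], [-51, 31, 0, 0, 0, 0, 85], [0, 0, 0, 0, 0, 0, 85], [0, 0, 0, 0, 0, 0, 85]]]}}

```text
time: 3.72
tool_pos: [0.5612, -0.0582, 0.2601]
tool_rot: [-0.0, 0.791, 0.612, -0.0]
contact_force: [-0.1, -0.2, -0.0]
gripper_width: 0.994
grasp_force: 0.0
```

Run:
```python
from h import *
st(); w=grab('wrist','w2.png'); np.savez('w2.npz',**w)
print(proj(w,[[.579,.013,.084],[.557,-.244,.036]]))
rel([.557-.0183,-.244-.0707,.245])
```

```text
t 3.73 tcp [ 0.5612 -0.0582  0.2601] x [0.251 0.968 0.   ] y [ 0.968 -0.251 -0.001] z [-0.001  0.001 -1.   ] F [-0.1 -0.2 -0. ] w 84.9 g 0.0 j [-0.24 -0.1   1.74  0.    1.5   0.02]
[[322.78195778 126.72242235]
 [362.37329989 368.25766806]]
t 3.77 tcp [ 0.5612 -0.0576  0.2602] x [0.25  0.968 0.   ] y [ 0.968 -0.25  -0.   ] z [-0.  0. -1.] F [-1.  -0.2  0.2] w 84.8 g 0.0 j [-0.23 -0.1   1.74  0.    1.5   0.02]
tool mm [-254.6   42.6   15.1]
```

View pics/w2.png

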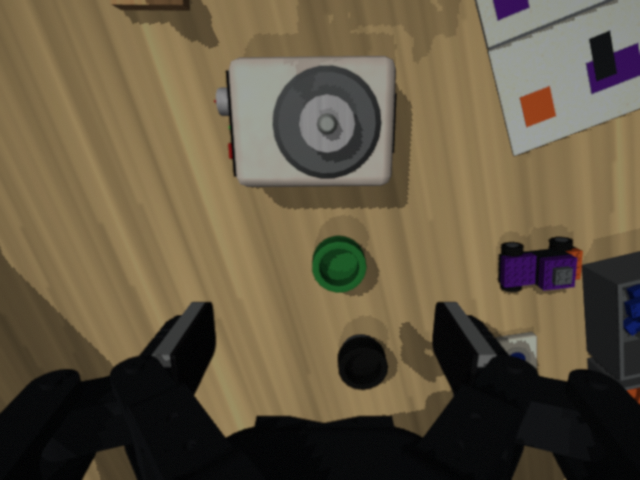

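```bash
cat > c.py <<'E'
from h import *
def blobs(f,box,m,amin=40):
    x0,y0,x1,y1=box; m=m[y0:y1,x0:x1].astype(np.uint8)
    cs,_=cv2.findContours(m,cv2.RETR_EXTERNAL,cv2.CHAIN_APPROX_NONE)
    return [(cv2.fitEllipse(c),cv2.contourArea(c),(x0,y0)) for c in cs if cv2.contourArea(c)>amin and len(c)>5]
def show(f,box,m,zs,amin=40):
    for e,a,o in blobs(f,box,m,amin):
        c=np.array(e[0])+o; r=e[1][0]/2; 
        print(c.round(1),'axes',np.round(e[1],1),'area',a)
        for z in zs: print('   z',z,onz(f,c,z).round(4),'diam mm',np.linalg.norm(onz(f,c+[r,0],z)-onz(f,c-[r,0],z)).round(4)*1000)
E
python3 - <<'E'
from c import *
w=dict(np.load('w2.npz')); h=cv2.cvtColor(w['image'],cv2.COLOR_BGR2HSV); v=h[...,2]
print(v[123,265:392:2].tolist()); print(v[60:190:2,327].tolist())
print('boss dark'); show(w,(265,58,390,184),v<125,(.062,.07,.078,),500)
print('cup'); show(w,(330,325,395,395),v<60,(.036,.03),300)
print('green'); show(w,(300,225,375,300),h[...,1]>180,(.036,),300)
E
```

```text
[159, 159, 160, 147, 81, 61, 64, 72, 74, 74, 74, 74, 74, 74, 74, 74, 75, 107, 128, 134, 135, 137, 136, 135, 136, 131, 100, 99, 121, 129, 129, 127, 127, 123, 99, 57, 65, 104, 129, 130, 131, 134, 131, 128, 119, 71, 47, 53, 70, 74, 74, 73, 73, 73, 73, 58, 37, 39, 102, 152, 150, 137, 121, 101]
[145, 153, 140, 80, 60, 61, 69, 75, 75, 75, 75, 73, 70, 66, 65, 63, 66, 101, 132, 135, 135, 135, 135, 134, 126, 116, 111, 91, 101, 123, 128, 126, 128, 127, 127, 103, 58, 66, 86, 103, 131, 135, 134, 135, 135, 133, 92, 50, 47, 46, 49, 68, 74, 74, 73, 73, 62, 38, 37, 84, 135, 124, 98, 81, 89]
boss dark
[326.5 121.7] axes [108.6 113.8] area 9711.5
   z 0.062 [0.5829 0.016  0.062 ] diam mm 90.39999999999999
   z 0.07 [0.5829 0.016  0.07  ] diam mm 88.2
   z 0.078 [0.5828 0.0159 0.078 ] diam mm 85.9
cup
[362.2 362. ] axes [49.5 54.2] area 2103.5
   z 0.036 [ 0.5586 -0.2361  0.036 ] diam mm 54.0
   z 0.03 [ 0.5582 -0.2404  0.03  ] diam mm 54.9
green
```

Run:
```python
from c import *
w=dict(np.load('w2.npz')); h=cv2.cvtColor(w['image'],cv2.COLOR_BGR2HSV); v=h[...,2]
print('plate'); show(w,(285,78,372,170),v>100,(.084,),300)
f=grab('top'); print('top plate'); v=f['image'].max(2); show(f,(288,248,316,277),v>120,(.084,),50)
```

```text
plate
[326.3 122.9] axes [54.  56.5] area 2397.0
   z 0.084 [0.5824 0.0151 0.084 ] diam mm 41.9
top plate
[294.6 265.6] axes [11.8 22.5] area 178.0
   z 0.084 [0.5712 0.0281 0.084 ] diam mm 26.8
```

Request:
{"name": "servo_tool", "arguments": {"moves": [[[-51, 8, 3, 0, 0, 0, 85], [-51, 8, 3, 0, 0, 0, 85], [-51, 8, 3, 0, 0, 0, 85], [-51, 8, 3, 0, 0, 0, 85], [-51, 9, 3, 0, 0, 0, 85], [0, 0, 0, 0, 0, 0, 85], [0, 0, 0, 0, 0, 0, 85]]]}}

```text
time: 4.7
tool_pos: [0.5372, -0.314, 0.2453]
tool_rot: [-0.0, 0.791, 0.612, 0.0]
contact_force: [-0.6, 0.5, 0.5]
gripper_width: 0.999
grasp_force: 0.0
```

Run:
```python
from c import *
s,R=st(); w=grab('wrist','w3.png'); np.savez('w3.npz',**w); v=w['image'].max(2)
c=proj(w,[.557,-.244,.036])[0].astype(int); print(c)
show(w,(c[0]-50,c[1]-50,c[0]+50,c[1]+50),v<60,(.036,),300)
print(v[c[1],c[0]-50:c[0]+50:2].tolist())
f=grab('top'); v=f['image'].max(2); print('top'); show(f,(394,257,426,290),v<60,(.036,.025),50)
```

```text
t 4.7 tcp [ 0.5372 -0.314   0.2453] x [0.25  0.968 0.001] y [ 0.968 -0.25  -0.   ] z [ 0.     0.001 -1.   ] F [-0.6  0.5  0.5] w 85.4 g 0.0 j [-0.65  0.05  1.62  0.    1.48 -0.4 ]
[325 127]
[326.3 129.4] axes [61.5 63.9] area 3084.0
   z 0.036 [ 0.5572 -0.2458  0.036 ] diam mm 53.199999999999996
[150, 151, 153, 154, 155, 156, 157, 157, 160, 146, 63, 17, 15, 13, 9, 8, 5, 10, 9, 10, 9, 11, 14, 16, 16, 15, 16, 15, 15, 15, 14, 15, 14, 15, 15, 15, 12, 12, 15, 16, 15, 39, 91, 102, 132, 151, 148, 145, 147, 153]
top
[410.1 273.8] axes [20.  21.9] area 341.0
   z 0.036 [ 0.5551 -0.2443  0.036 ] diam mm 47.6
   z 0.025 [ 0.5556 -0.2466  0.025 ] diam mm 48.0
```

Run:
```python
from h import *
rel([.5572,-.2458,.022])
```

```text
t 4.8 tcp [ 0.5373 -0.3137  0.2455] x [0.25  0.968 0.   ] y [ 0.968 -0.25   0.   ] z [ 0.  0. -1.] F [-0.   0.8 -0.1] w 84.8 g 0.0 j [-0.65  0.05  1.62  0.    1.48 -0.4 ]
tool mm [ 70.6   2.2 223.6]
```

Request:
{"name": "servo_tool", "arguments": {"moves": [[[35, 1, 0, 0, 0, 0, 85], [35.5, 1, 0, 0, 0, 0, 85], [0, 0, 40, 0, 0, 0, 85], [0, 0, 40, 0, 0, 0, 85], [0, 0, 40, 0, 0, 0, 85], [0, 0, 40, 0, 0, 0, 85], [0, 0, 30, 0, 0, 0, 85], [0, 0, 20, 0, 0, 0, 85], [0, 0, 13.5, 0, 0, 0, 85], [0, 0, 0, 0, 0, 0, 85], [0, 0, 0, 0, 0, 0, 85]]]}}

```text
time: 6.18
tool_pos: [0.5575, -0.2483, 0.0232]
tool_rot: [0.001, 0.791, 0.612, 0.0]
contact_force: [-0.3, -0.4, 0.7]
gripper_width: 0.996
grasp_force: 0.0
```

Request:
{"name": "servo_tool", "arguments": {"moves": [[[0, 0, 0, 0, 0, 0, 60], [0, 0, 0, 0, 0, 0, 50], [0, 0, 0, 0, 0, 0, 50], [0, 0, 0, 0, 0, 0, 50], [0, 0, 0, 0, 0, 0, 50], [0, 0, 0, 0, 0, 0, 50]]]}}

```text
time: 6.92
tool_pos: [0.5575, -0.2485, 0.0234]
tool_rot: [0.001, 0.791, 0.612, 0.0]
contact_force: [-0.4, 0.4, 5.6]
gripper_width: 0.639
grasp_force: 63.8
```

Request:
{"name": "servo_tool", "arguments": {"moves": [[[0, 0, -10, 0, 0, 0, 50], [0, 0, -30, 0, 0, 0, 50], [0, 0, -40, 0, 0, 0, 50], [0, 0, -40, 0, 0, 0, 50], [0, 0, -18, 0, 0, 0, 50], [0, 0, 0, 0, 0, 0, 50], [0, 0, 0, 0, 0, 0, 50]]]}}

```text
time: 7.8
tool_pos: [0.5554, -0.2471, 0.1574]
tool_rot: [-0.002, 0.791, 0.612, -0.001]
contact_force: [0.8, 0.8, -1.3]
gripper_width: 0.638
grasp_force: 63.5
```

Run:
```python
from c import *
s,R=st(); w=grab('wrist','w4.png'); np.savez('w4.npz',**w)
print(proj(w,s['tool_pos']+R@[[0],[0],[-.012]][0] if 0 else s['tool_pos']+R@np.array([.0025,0,-.0126])))
cv2.imwrite('pics/w4c.png',cv2.resize(cv2.convertScaleAbs(w['image'][280:440,200:440],alpha=2.5),(720,480)))
rel([.5818,.0127,.16])
```

```text
t 7.8 tcp [ 0.5554 -0.2471  0.1574] x [0.252 0.968 0.001] y [ 0.968 -0.252 -0.004] z [-0.003  0.002 -1.   ] F [ 0.8  0.8 -1.3] w 54.5 g 63.5 j [-0.54  0.08  1.73 -0.    1.33 -0.29]
[[322.96149406 340.48051115]]
t 7.85 tcp [ 0.5553 -0.2471  0.1571] x [0.252 0.968 0.001] y [ 0.968 -0.252 -0.004] z [-0.004  0.002 -1.   ] F [ 0.5 -0.3 -1. ] w 54.4 g 63.5 j [-0.54  0.08  1.73 -0.    1.33 -0.29]
tool mm [258.1 -39.8  -2.4]
```

View pics/w4c.png

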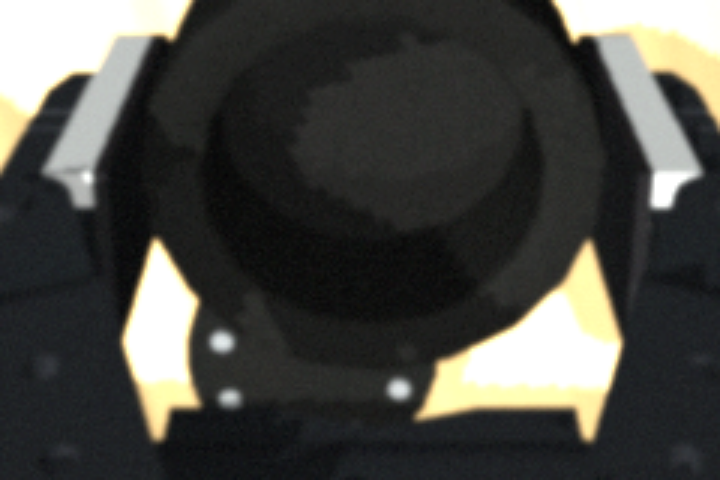

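Request:
{"name": "servo_tool", "arguments": {"moves": [[[25, -4, 0, 0, 0, 0, 50], [51.5, -8, 0, 0, 0, 0, 50], [51.5, -8, 0, 0, 0, 0, 50], [51.5, -8, 0, 0, 0, 0, 50], [51.5, -8, 0, 0, 0, 0, 50], [27, -4.5, 0, 0, 0, 0, 50], [0, 0, 0, 0, 0, 0, 50], [0, 0, 0, 0, 0, 0, 50], [0, 0, 0, 0, 0, 0, 50]]]}}

```text
time: 8.98
tool_pos: [0.5821, 0.011, 0.1592]
tool_rot: [-0.0, 0.792, 0.611, -0.0]
contact_force: [0.2, -0.2, -1.2]
gripper_width: 0.635
grasp_force: 63.5
```

Run:
```python
from c import *
rel([.5808,.013,.125])
f=grab('side'); c=proj(f,[.58,.013,.1])[0].astype(int); print(c)
x,y=c; g=grab('top'); u,v=proj(g,[.58,.013,.1])[0].astype(int)
e=np.hstack([cv2.resize(q[b-30:b+30,a-40:a+40],(400,300),interpolation=cv2.INTER_CUBIC) for q,a,b in((f['image'],x,y),(g['image'],u,v))])
cv2.imwrite('pics/hov.png',e)
```

```text
t 8.97 tcp [0.5821 0.011  0.1592] x [ 0.254  0.967 -0.   ] y [ 0.967 -0.254 -0.001] z [-0.001 -0.    -1.   ] F [ 0.2 -0.2 -1.2] w 54.3 g 63.5 j [-0.11  0.02  1.79 -0.    1.33  0.15]
tool mm [ 1.6 -1.7 34.2]
[333 240]
```

View pics/hov.png

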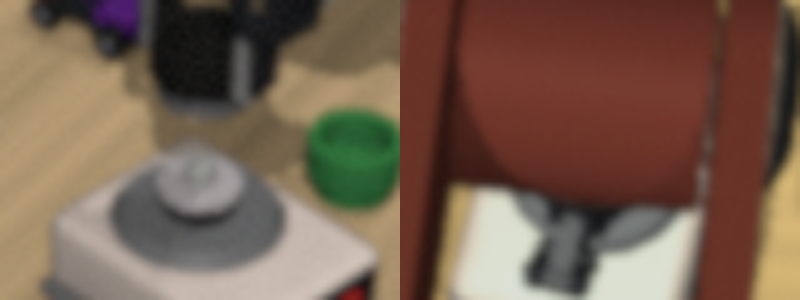

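Request:
{"name": "servo_tool", "arguments": {"moves": [[[1.5, -1.7, 15, 0, 0, 0, 50], [0, 0, 18, 0, 0, 0, 50], [0, 0, 3, 0, 0, 0, 50], [0, 0, 3, 0, 0, 0, 50], [0, 0, 0, 0, 0, 0, 50]]]}}

```text
time: 9.7
tool_pos: [0.5812, 0.014, 0.1209]
tool_rot: [0.0, 0.791, 0.612, 0.0]
contact_force: [-0.6, -0.1, -0.8]
gripper_width: 0.635
grasp_force: 63.5
```

Request:
{"name": "servo_tool", "arguments": {"moves": [[[0, -0.3, 2, 0, 0, 0, 50], [0, 0, 2, 0, 0, 0, 50], [0, 0, 1, 0, 0, 0, 50], [0, 0, 0, 0, 0, 0, 50]]]}}

```text
time: 10.2
tool_pos: [0.5808, 0.0141, 0.1157]
tool_rot: [-0.0, 0.791, 0.612, -0.0]
contact_force: [-0.4, -0.9, -1.7]
gripper_width: 0.64
grasp_force: 63.5
```

Request:
{"name": "servo_tool", "arguments": {"moves": [[[0, 0, 2, 0, 0, 0, 50], [0, 0, 2, 0, 0, 0, 50], [0, 0, 2, 0, 0, 0, 50], [0, 0, 0, 0, 0, 0, 50], [0, 0, 0, 0, 0, 0, 50]]]}}

```text
time: 10.82
tool_pos: [0.5808, 0.0139, 0.1096]
tool_rot: [0.0, 0.791, 0.612, -0.0]
contact_force: [0.6, -0.8, -2.7]
gripper_width: 0.638
grasp_force: 63.4
```

Request:
{"name": "servo_tool", "arguments": {"moves": [[[0, 0, 1, 0, 0, 0, 50], [0, 0, 1, 0, 0, 0, 50], [0, 0, 1, 0, 0, 0, 50], [0, 0, 0, 0, 0, 0, 50], [0, 0, 0, 0, 0, 0, 50]]]}}

```text
time: 11.45
tool_pos: [0.581, 0.014, 0.1074]
tool_rot: [0.0, 0.791, 0.612, 0.0]
contact_force: [-1.7, -1.5, 4.4]
gripper_width: 0.635
grasp_force: 63.9
```

Request:
{"name": "servo_tool", "arguments": {"moves": [[[0, 0, 1, 0, 0, 0, 50], [0, 0, 0, 0, 0, 0, 50], [0, 0, 0, 0, 0, 0, 60], [0, 0, 0, 0, 0, 0, 75], [0, 0, 0, 0, 0, 0, 85], [0, 0, 0, 0, 0, 0, 85], [0, 0, 0, 0, 0, 0, 85]]]}}

```text
time: 12.32
tool_pos: [0.5807, 0.0141, 0.1057]
tool_rot: [-0.0, 0.791, 0.612, -0.0]
contact_force: [0.2, -0.0, -0.0]
gripper_width: 0.996
grasp_force: 0.0
```

Request:
{"name": "servo_tool", "arguments": {"moves": [[[0, 0, -8, 0, 0, 0, 85], [0, 0, -20, 0, 0, 0, 85], [0, 0, -40, 0, 0, 0, 85], [0, 0, -50, 0, 0, 0, 85], [-30, 0, -30, 0, 0, 0, 85], [-42, 0, 0, 0, 0, 0, 85], [0, 0, 0, 0, 0, 0, 85], [0, 0, 0, 0, 0, 0, 85]]]}}

```text
time: 13.32
tool_pos: [0.5628, -0.0554, 0.2547]
tool_rot: [0.0, 0.791, 0.611, 0.001]
contact_force: [-0.2, -0.3, -0.2]
gripper_width: 0.999
grasp_force: 0.0
```

Run:
```python
from c import *
st(); w=grab('wrist','w5.png'); np.savez('w5.npz',**w); v=w['image'].max(2)
c=proj(w,[.5815,.0145,.12])[0].astype(int); print(c)
show(w,(c[0]-48,c[1]-48,c[0]+48,c[1]+48),v<45,(.120,),300)
f=grab('side'); x,y=proj(f,[.58,.013,.1])[0].astype(int)
q=cv2.resize(w['image'][c[1]-60:c[1]+60,c[0]-80:c[0]+80],(400,300)); q2=cv2.resize(f['image'][y-30:y+30,x-40:x+40],(400,300),interpolation=cv2.INTER_CUBIC)
cv2.imwrite('pics/seat.png',np.hstack([cv2.convertScaleAbs(q,alpha=1.8),q2]))
```

```text
t 13.32 tcp [ 0.5628 -0.0554  0.2547] x [0.252 0.968 0.001] y [ 0.968 -0.252  0.001] z [ 0.001  0.    -1.   ] F [-0.2 -0.3 -0.2] w 85.3 g 0.0 j [-0.23 -0.09  1.74  0.    1.49  0.03]
[324 128]
[324.5 126.2] axes [80.8 85. ] area 5392.0
   z 0.12 [0.5822 0.0159 0.12  ] diam mm 54.300000000000004
```

View pics/seat.png

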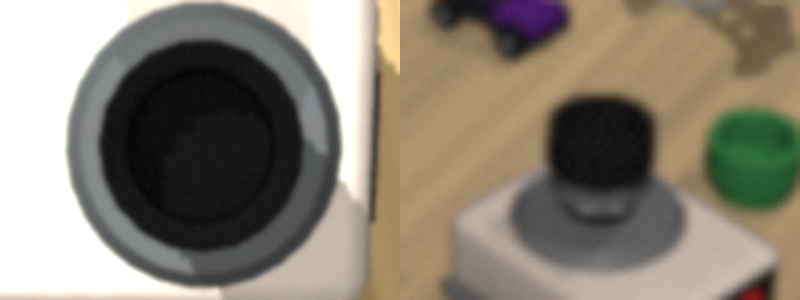

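Request:
{"name": "servo_tool", "arguments": {"moves": [[[26, -15, 0, 0, 0, 0, 85], [52, -31, 0, 0, 0, 0, 85], [52, -31, 0, 0, 0, 0, 85], [52, -31, 0, 0, 0, 0, 85], [52, -31, 30, 0, 0, 0, 85], [26, -17, 40, 0, 0, 0, 85], [0, 0, 30, 0, 0, 0, 85], [0, 0, 0, 0, 0, 0, 85], [0, 0, 0, 0, 0, 0, 85]]]}}

```text
time: 14.55
tool_pos: [0.4791, 0.2313, 0.1574]
tool_rot: [0.0, 0.791, 0.612, 0.001]
contact_force: [0.6, -0.1, 0.6]
gripper_width: 0.997
grasp_force: 0.0
```

Run:
```python
from c import *
rel([.4764,.2352,.044]); w=grab('wrist')
h=cv2.cvtColor(w['image'],cv2.COLOR_BGR2HSV); p=proj(w,[.4764,.2352,.092])[0]; x,y=p.astype(int); print(p)
show(w,(x-40,y-50,x+40,y+50),(h[...,1]<70)&(h[...,2]>110),(.092,),60)
```

```text
t 14.55 tcp [0.4791 0.2313 0.1574] x [0.252 0.968 0.001] y [ 0.968 -0.252  0.001] z [ 0.002  0.    -1.   ] F [ 0.6 -0.1  0.6] w 85.2 g 0.0 j [ 0.31 -0.1   1.91 -0.    1.33  0.56]
tool mm [  3.   -3.8 113.4]
[316.54614081 261.34125318]
[317.3 257.3] axes [22.8 35.8] area 585.5
   z 0.092 [0.4774 0.2374 0.092 ] diam mm 12.5
```

Request:
{"name": "servo_tool", "arguments": {"moves": [[[3, -3.8, 10, 0, 0, 0, 85], [0, 0, 30, 0, 0, 0, 85], [0, 0, 30, 0, 0, 0, 85], [0, 0, 25, 0, 0, 0, 85], [0, 0, 13, 0, 0, 0, 85], [0, 0, 5, 0, 0, 0, 85], [0, 0, 0, 0, 0, 0, 85], [0, 0, 0, 0, 0, 0, 85]]]}}

```text
time: 15.6
tool_pos: [0.4764, 0.2351, 0.0442]
tool_rot: [0.0, 0.791, 0.612, 0.001]
contact_force: [-0.7, -0.4, -0.2]
gripper_width: 0.994
grasp_force: 0.0
```

Request:
{"name": "servo_tool", "arguments": {"moves": [[[0, 0, 0, 0, 0, 0, 60], [0, 0, 0, 0, 0, 0, 45], [0, 0, 0, 0, 0, 0, 30], [0, 0, 0, 0, 0, 0, 30], [0, 0, 0, 0, 0, 0, 30], [0, 0, 0, 0, 0, 0, 30], [0, 0, 0, 0, 0, 0, 30]]]}}

```text
time: 16.48
tool_pos: [0.4759, 0.2349, 0.0435]
tool_rot: [0.0, 0.791, 0.612, 0.0]
contact_force: [-1.6, -1.1, 5.4]
gripper_width: 0.4
grasp_force: 59.8
```

Request:
{"name": "servo_tool", "arguments": {"moves": [[[0, 0, -8, 0, 0, 0, 30], [0, 0, -15, 0, 0, 0, 30], [0, 0, -40, 0, 0, 0, 30], [0, 0, -50, 0, 0, 0, 30], [0, 0, -45, 0, 0, 0, 30], [0, 0, 0, 0, 0, 0, 30], [0, 0, 0, 0, 0, 0, 30]]]}}

```text
time: 17.35
tool_pos: [0.4751, 0.2347, 0.2009]
tool_rot: [-0.0, 0.791, 0.612, -0.0]
contact_force: [-0.1, -0.3, -0.7]
gripper_width: 0.404
grasp_force: 60.0
```

Run:
```python
from c import *
s,R=st(); rel([.5813,.0161,.20]); w=grab('wrist','w6.png')
h=cv2.cvtColor(w['image'],cv2.COLOR_BGR2HSV)
p=proj(w,s['tool_pos']+R@np.array([0,0,-.0485]))[0]; x,y=p.astype(int); print('cap top expected',p)
show(w,(x-40,y-40,x+40,y+40),(h[...,1]<70)&(h[...,2]>90),(s['tool_pos'][2]+.0485,),60)
cv2.imwrite('pics/w6c.png',cv2.resize(cv2.convertScaleAbs(w['image'][y-90:y+90,x-120:x+120],alpha=1.7),(480,360)))
```

```text
t 17.35 tcp [0.4751 0.2347 0.2009] x [ 0.252  0.968 -0.   ] y [ 0.968 -0.252 -0.   ] z [-0. -0. -1.] F [-0.1 -0.3 -0.7] w 34.5 g 60.0 j [ 0.32 -0.14  1.88  0.    1.41  0.57]
t 17.35 tcp [0.4751 0.2347 0.2009] x [ 0.252  0.968 -0.   ] y [ 0.968 -0.252 -0.   ] z [-0. -0. -1.] F [-0.1 -0.3 -0.7] w 34.5 g 60.0 j [ 0.32 -0.14  1.88  0.    1.41  0.57]
tool mm [-184.8  157.9    0.8]
cap top expected [322.62452005 424.67348364]
[323.1 402.8] axes [37.9 44.6] area 997.0
   z 0.24937108231273697 [0.477  0.2414 0.2494] diam mm 9.700000000000001
```

View pics/w6c.png

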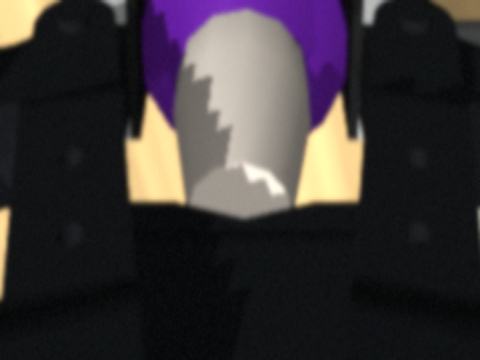

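Run:
```python
from c import *
s,R=st(); w=grab('wrist')
for dx in (-2,0,2,4): print(dx,proj(w,s['tool_pos']+R@np.array([.0105+dx/1e3,0,-.0245]))[0].round(1))
```

```text
t 17.4 tcp [0.4746 0.2345 0.1998] x [ 0.252  0.968 -0.001] y [ 0.968 -0.252 -0.002] z [-0.002 -0.001 -1.   ] F [-0.2 -0.3 -0.6] w 34.5 g 60.0 j [ 0.32 -0.14  1.88  0.    1.41  0.57]
-2 [322.9 344.7]
0 [322.9 339.1]
2 [322.9 333.5]
4 [322.9 327.8]
```

Request:
{"name": "servo_tool", "arguments": {"moves": [[[-18, 16, 0, 0, 0, 0, 30], [-37, 32, 0, 0, 0, 0, 30], [-37, 32, 0, 0, 0, 0, 30], [-37, 32, 0, 0, 0, 0, 30], [-37, 32, 0, 0, 0, 0, 30], [-19, 14, 0, 0, 0, 0, 30], [0, 0, 0, 0, 0, 0, 30], [0, 0, 0, 0, 0, 0, 30]]]}}

```text
time: 18.45
tool_pos: [0.5811, 0.017, 0.2003]
tool_rot: [-0.001, 0.791, 0.612, -0.0]
contact_force: [-0.4, 0.3, -1.0]
gripper_width: 0.406
grasp_force: 60.1
```

Run:
```python
from c import *
rel([.5813,.0161,.165])
```

```text
t 18.45 tcp [0.5811 0.017  0.2003] x [0.251 0.968 0.   ] y [ 0.968 -0.251 -0.002] z [-0.002  0.001 -1.   ] F [-0.4  0.3 -1. ] w 34.7 g 60.1 j [-0.1  -0.02  1.76  0.    1.4   0.15]
tool mm [-0.9  0.5 35.3]
```

Request:
{"name": "servo_tool", "arguments": {"moves": [[[-0.9, 0.5, 20, 0, 0, 0, 30], [0, 0, 18, 0, 0, 0, 30], [0, 0, 4, 0, 0, 0, 30], [0, 0, 4, 0, 0, 0, 30], [0, 0, 3, 0, 0, 0, 30], [0, 0, 0, 0, 0, 0, 30], [0, 0, 0, 0, 0, 0, 30]]]}}

```text
time: 19.32
tool_pos: [0.5824, 0.0149, 0.1526]
tool_rot: [0.0, 0.791, 0.612, 0.0]
contact_force: [-0.1, -0.9, -1.2]
gripper_width: 0.407
grasp_force: 60.1
```

Request:
{"name": "servo_tool", "arguments": {"moves": [[[0.5, -0.6, 3, 0, 0, 0, 30], [0.4, -0.6, 3, 0, 0, 0, 30], [0, 0, 2, 0, 0, 0, 30], [0, 0, 2, 0, 0, 0, 30], [0, 0, 0, 0, 0, 0, 30], [0, 0, 0, 0, 0, 0, 30]]]}}

```text
time: 20.08
tool_pos: [0.5812, 0.0161, 0.1421]
tool_rot: [0.0, 0.791, 0.612, 0.0]
contact_force: [0.3, 0.8, -1.1]
gripper_width: 0.403
grasp_force: 60.2
```

Now press through the spring.

Request:
{"name": "servo_tool", "arguments": {"moves": [[[0, 0, 2, 0, 0, 0, 30], [0, 0, 2, 0, 0, 0, 30], [0, 0, 2, 0, 0, 0, 30], [0, 0, 1.5, 0, 0, 0, 30], [0, 0, 0, 0, 0, 0, 30], [0, 0, 0, 0, 0, 0, 30]]]}}

```text
time: 20.82
tool_pos: [0.5815, 0.0161, 0.1362]
tool_rot: [0.0, 0.791, 0.612, 0.0]
contact_force: [-3.3, 0.1, 8.8]
gripper_width: 0.404
grasp_force: 60.8
```

Request:
{"name": "servo_tool", "arguments": {"moves": [[[0, 0, 1, 0, 0, 0, 30], [0, 0, 1, 0, 0, 0, 30], [0, 0, 1, 0, 0, 0, 30], [0, 0, 0, 0, 0, 0, 30], [0, 0, 0, 0, 0, 0, 30]]]}}

```text
time: 21.45
tool_pos: [0.5816, 0.0161, 0.1338]
tool_rot: [0.0, 0.791, 0.612, 0.0]
contact_force: [-5.7, 0.3, 10.4]
gripper_width: 0.407
grasp_force: 60.9
```

Request:
{"name": "servo_tool", "arguments": {"moves": [[[0, -0.5, 1, 0, 0, 0, 30], [0, 0, 1, 0, 0, 0, 30], [0, 0, 0, 0, 0, 0, 30], [0, 0, 0, 0, 0, 0, 30]]]}}

```text
time: 21.95
tool_pos: [0.5816, 0.0162, 0.1334]
tool_rot: [0.001, 0.791, 0.612, 0.001]
contact_force: [-7.6, -0.6, 15.7]
gripper_width: 0.404
grasp_force: 61.5
```

Request:
{"name": "servo_tool", "arguments": {"moves": [[[0, -0.7, 1, 0, 0, 0, 30], [0, 0, 1, 0, 0, 0, 30], [0, 0, 0, 0, 0, 0, 30], [0, 0, 0, 0, 0, 0, 30], [0, 0, 0, 0, 0, 0, 30], [0, 0, 0, 0, 0, 0, 30]]]}}

```text
time: 22.7
tool_pos: [0.5816, 0.0162, 0.1333]
tool_rot: [0.001, 0.791, 0.612, 0.001]
contact_force: [-10.2, -0.2, 23.7]
gripper_width: 0.405
grasp_force: 62.1
```

Run:
```python
from c import *
s,R=st(); f=grab('side'); w=grab('wrist')
x,y=proj(f,[.58,.013,.12])[0].astype(int)
for dx in (-2,0,2): print(dx,proj(w,s['tool_pos']+R@np.array([.0105+dx/1e3,0,-.0245]))[0].round(1))
q2=cv2.resize(f['image'][y-45:y+45,x-60:x+60],(400,300),interpolation=cv2.INTER_CUBIC)
q=cv2.resize(cv2.convertScaleAbs(w['image'][300:480,200:440],alpha=1.7),(400,300))
cv2.imwrite('pics/fin.png',np.hstack([q,q2]))
```

```text
t 22.7 tcp [0.5816 0.0162 0.1333] x [0.252 0.968 0.   ] y [ 0.968 -0.252  0.003] z [ 0.003 -0.001 -1.   ] F [-10.2  -0.2  23.7] w 34.6 g 62.1 j [-0.1   0.04  1.82 -0.    1.28  0.15]
-2 [322.9 344.6]
0 [322.9 339. ]
2 [322.9 333.4]
```

View pics/fin.png

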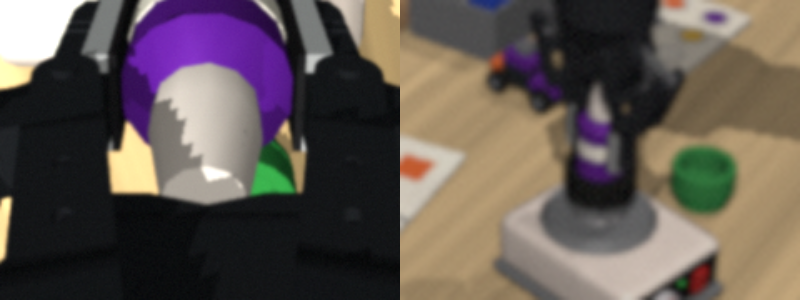

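```bash
python3 -c "
from plant import manip; print(manip.job_done())"
```

```text
the job is handed in; nothing more can be done
None
```

I fitted the cup head fully home on the mixer pin and let go of it. The violet bottle stands upright in the cup, held pressed down to the bottom stop with about 24 N, and the job was handed in at about 22.7 s of the 50 s allowed.

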